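Loosen the knurled collar two turns and open the gluing jig

ROBOT

A 6-joint arm with a two-finger parallel gripper is mounted at the origin on the work surface. World frame = base frame: x ahead of the robot, y to its left, z up, the work surface at z = 0. Lengths are in m, angles in rad, forces in N, time in s.
With the tool pointing down it reaches from about 0.325 to 0.9 m from the base axis. Payload 6.1 kg.
Tool frame: the origin (TCP) lies on the front face of the gripper's body, between the roots of the fingers; the fingertips stand 73 mm ahead of it and the grasp point (between the pads) lies 54 mm ahead of it; z points along the fingers, y is the direction in which the jaws open and shut (so a half turn about z gives the same grasp; the last joint's range is limited). The gripper opens to 85 mm and grips with 20 to 120 N. Pads are 22 mm wide; open, the fingers measure 114 mm over their backs; the gripper's body (76 mm by 85 mm) begins 54 mm behind the grasp point. The pads swing forward as they close: fully open they stand 13 mm farther back than shut.
Start: joints at [-1.311, 0.22, 1.526, -0, 1.395, -0.126], TCP at [0.235, -0.579, 0.304] pointing down, gripper open.
Joint ranges: [-2.98, 2.98], [-0.91, 2.08], [0.09, 2.57], [-1.24, 4.39], [0.2, 2.65], [-2.68, 2.68]. Speed limits (rad/s): [2.57, 2.57, 3.01, 3.14, 3.14, 3.14].

INTERFACE

Orientations are given as a unit quaternion [x, y, z, w].
In Python, from plant import manip, optics, workorder, find_in gives the robot as it stands. The module is installed in compiled form; this text tells all that it offers.
- The arm moves only by the tool drive_tool, never from a script. Its argument "deltas" is a list of rows, each an object of numbers: "x", "y", "z": the shift along the tool's x, y, z in mm; "ax", "ay", "az": the turn, a rotation vector about the tool's x, y, z in degrees; "gripper": the gripper's target within -1 to 1 (fully open at 1, half-way at 0, shut at -1). A call has 1 to 10 rows; each row is the pose to reach, as a shift and turn from the pose measured when the call began, along the tool's axes at that moment; what a row does not reach only later rows make up. A row lasts 1/12 s, in which the tool goes at most 41.7 mm and 7.16 degrees, less where a joint would pass 70% of its speed; a pose out of reach is approached as far as the arm can. A call with a gripper value outside its range is refused whole. The fingers move at their own pace and stop on an object; "force" is the grip in N (left out, the last holds). Time passes only in rows, so rows that repeat a pose let the fingers close. It gives the time, the measured TCP pose, the force and the opening at its end, in the units of the state.
- manip.observe(): the state, without advancing time (a new reading comes with each control period).
- optics.read_camera(name): name is "scene" or "side" or "wrist"; returns a dict with "color" (480x640x3 uint8, blue, green, red), "z_map" (480x640 float32, m along the optical axis (not along the pixel's ray), 0 where there is no reading), "fx", "fy", "cx", "cy" (pixels), "T" (4x4, takes a point from camera to world coordinates); the wrist camera has in their place "tool_from_camera" (4x4, takes a point from camera to tool coordinates, whose origin is the TCP and whose axes are the flange's). Camera axes: x right, y up, looking along -z (the intrinsics and any distortion apply to the point x, -y, -z); pixel columns grow to the right and rows downward; lengths in m; the calibration is good to about 2 mm. A picture is of the moment at which its call begins: read the wrist's pose just before it.
- workorder.job_done(): hands the job in, once; it reports no verdict.
Trained networks look in the newest picture that a camera, given by its name, has taken for a name from the list of things; names that differ only in an ending like _2 or _b are one class to them, and where a whole thing is asked for, a point or a joint stands for the part that bears it (a point fixed in the world has none). Each returns a list of dicts, best first, with "confidence" (0 to 1); they miss things now and then, are a little off and sometimes report something else, mostly with a low value. They report only what shows in the picture. A call takes as long as a camera call.
- find_in(thing, camera): "box" ([left, top, width, height] in pixels, round what is visible of it).
The state is a dict: "clock": time; "joints": joint angles; "joint_vel": joint speeds; "joint_torque": joint torques, N m; "ee_pos": TCP position; "ee_rot": TCP orientation; "wrist_force": force on the tool from outside, world axes, zero at the start; "wrist_torque": the same for the moment, N m; "opening": finger opening in m.
Only numpy, scipy, OpenCV 4.12 (cv2) and the standard library are available. Lean on these libraries where they do the work, as an engineer would, in place of code of your own. Each camera call takes 0.05 s, during which the arm holds its last target.

TASK

The glue on the model bookcase has set, so open the jig. With a fingertip or the outside of the fingers against the knurled rim, roll the brass locking collar anticlockwise (seen from above) until its red dot has come round to the red pointer on the base for the second time, and leave it there; then push the yellow tab away from the bookcase until the jaw is fully open. Pinch and lift nothing, and leave the bookcase and the other things on the table where they stand.

Things in the scene. Friction and masses are not known exactly. Their poses are not given: they have to be found in the camera images.
- jig: Plywood gluing jig fixed to the table. Base plate 12 mm thick, 100 mm (x) by 410 mm (y from -185 to +225). Origin on the table surface under the collar's axis, z up. Fixed fence at y = +200 to +217, 72 mm high; sliding jaw 85 mm wide at y = +87 to +99 when closed, 56 mm high; the bookcase stands between them. Heights are above the table.
- ring (a joint): Brass collar's angle, rad: 0 = tight with the red dot at the pointer; grows anticlockwise seen from above (loosening); stop at 18.85. Starts at 0.6 to 2.6, dot past the pointer by that angle; the dot meets the pointer first at 6.28, second at 12.57. Friction 0.045 N m (1.4 N at the rim) keeps it where it is left; a fingertip pressed a few newtons on the rim rolls it.
- collar (a point): Centre of the collar: on its axis, at half its height, 55 mm above the table when tight, climbing 4 mm per turn. Collar 66 mm in diameter over 24 upright rounded ribs (3 mm proud), 20 mm tall. A fixed 12 mm stud on the axis reaches 95 mm above the table. A square foot under the collar locks the slide between four dark pads until 1.4 turns from tight.
- dot (a point): Red dot, 12 mm across, on the collar's white top face, 21.5 mm from its axis; this point lies 1 mm above the face. At collar angle a it stands at angle a from the jig's +x axis, anticlockwise.
- pointer (a point): Red pointer, a 17 mm diamond painted on the base plate at the jig's +x side of the collar, 43 mm from its axis, 12 mm above the table. Fixed.
- slide (a joint): Position of the aluminium slide with the jaw, m: 0 = closed on the bookcase, 0.045 = fully open at its stop; grows as it moves along the jig's -y, away from the bookcase. Sliding friction 2 N, stays where it is left; locked (1 mm of play) until the collar is loosened.
- tab (a point): Top centre of the yellow push tab on the slide: 44 mm wide (jig x), 12 mm thick (jig y), 25 to 45 mm above the table, 113 mm from the collar's axis on the jig's -y side when closed. Push its face towards the collar; 74 mm are free between it and the collar's rim. Between them the slide's top is 25 mm above the table, the dark pads (within 28 mm of the axis) 31 mm.
- bookcase: Bystander: wooden model bookcase, 60 x 98 x 115 mm tall, 250 g, loose, standing in the jig on the base plate (12 mm above the table), centred 150 mm from the collar's axis on the jig's +y side. Origin at the centre of its underside.
- sofa: Bystander: model sofa with grey and blue cushions, 55 x 110 x 58 mm tall, loose. Origin at the centre of its underside.
- gluepot: Bystander: jar with an orange cap, 48 mm diameter, 65 mm tall, loose. Origin at the centre of its underside.
- cabinet: Bystander: wooden model cabinet with yellow and grey fronts, 50 x 70 x 60 mm tall, loose. Origin at the centre of its underside.

How it is judged:
On the way, in this order (a step that is already met when the one before it is completed fails the run):
1. the collar is loosened: dot at the pointer for the second time (within 45 degrees), with the jaw still closed (value of joint ring between 11.77 and 13.36 rad and value of joint slide below 0.006 m), for 0.2 s.
2. the jaw is pushed fully open (value of joint slide above 0.038 m), for 0.2 s.
At the end, for the whole second after the job is handed in: The collar rests with its dot within 45 degrees (0.8 rad) of the pointer on its second meeting (12.57 rad), the slide is at least 38 mm open (stop at 45 mm), the bookcase stands upright within 12 mm and the other three things within 20 mm of where they began (value of joint ring between 11.77 and 13.36 rad and value of joint slide above 0.038 m and velocity of joint ring between -0.05 and 0.05 rad/s and linear speed of bookcase below 0.02 m/s and angle between bookcase's own z axis and vertical below 0.1 rad and distance of bookcase from where it was at the start of the episode below 0.012 m and distance of each of sofa, gluepot, cabinet from where it was at the start of the episode below 0.02 m); the robot touches nothing.
It fails at once if the bookcase is shifted by more than 12 mm, lifted or tipped (distance of bookcase from where it was at the start of the episode above 0.012 m or angle between bookcase's own z axis and vertical above 0.15 rad).
It fails at once if the sofa, glue pot or cabinet is shifted by more than 20 mm or lifted (distance of any of sofa, gluepot, cabinet from where it was at the start of the episode above 0.02 m).
It fails at once if the collar is pinched between the fingers instead of being rolled from outside (horizontal distance between the grasp point and collar below 0.008 m and z of the grasp point in the frame of collar below 0.022 m and contact force between the fingers and ring above 1 N).
It fails at once if the tab is pinched between the fingers instead of being pushed (y of the grasp point in the frame of tab between -0.007 and 0.007 m and x of the grasp point in the frame of tab between -0.032 and 0.032 m and z of the grasp point in the frame of tab below 0.015 m and contact force between the fingers and slide above 1 N).
It also fails if it takes over 58 s, if anything falls off the work surface, if the arm or the gripper's body presses on something with over 40 N, if the wrist force passes 120 N, or if a joint passes its speed limit or range.

## Working session

There is one attempt and no reset: what is moved stays moved. The work goes in short steps, Python scripts to look and compute and a tool call to move; the robot and the scene stay as the last step left them, time stands still between calls to the robot, and variables do not carry over. Pictures are saved under pics/ and viewed, and the job is handed in when it is done.

Besides the shell and the picture viewer there is one more tool, called after ">>>" as a command line: name --argument value ..., lists and objects as JSON in quotes. drive_tool: Moves the arm, as the interface text tells. Its arguments: {"type":"object","properties":{"deltas":{"type":"array"},"force":{"type":"number"}},"required":["deltas"]}

```bash
mkdir -p pics
cat > h.py <<'E'
import numpy as np, cv2
from plant import manip, optics, workorder, find_in
from scipy.spatial.transform import Rotation as R
def T_of(cam,c,s=None):
    if 'T' in c: return np.array(c['T'])
    M=np.eye(4); M[:3,:3]=R.from_quat(s['ee_rot']).as_matrix(); M[:3,3]=s['ee_pos']
    return M@np.array(c['tool_from_camera'])
def cloud(c,T):
    z=c['z_map']; v,u=np.mgrid[:480,:640]
    P=np.stack([(u-c['cx'])/c['fx']*z,-(v-c['cy'])/c['fy']*z,-z,np.ones_like(z)],-1)
    return (P@T.T)[...,:3]
def snap(n,f):
    s=manip.observe(); c=optics.read_camera(n); cv2.imwrite('pics/'+f,c['color']); return s,c,cloud(c,T_of(n,c,s))
E
python3 - <<'E'
from h import *
s=manip.observe();print(s)
for n in ['scene','side']:
    s,c,P=snap(n,n+'0.png'); print(n,[k for k in c],np.round(c['T'],3).tolist())
    for t in ['jig','ring','dot','pointer','tab','bookcase','sofa','gluepot','cabinet','collar']:
        try:
            r=find_in(t,n)
            for d in r[:2]:
                l,tp,w,h=d['box']; u=int(l+w/2);v=int(tp+h/2)
                print(n,t,round(d['confidence'],2),np.round(d['box']).tolist(),P[min(v,479),min(u,639)].round(3))
        except Exception as e: print(t,e)
E
```

```text
{'clock': 0.0, 'joints': array([-1.31112465e+00,  2.21225949e-01,  1.52758918e+00,  3.13604657e-05,
        1.39469405e+00, -1.26123209e-01]), 'joint_vel': array([-0.00204496, -0.00196267, -0.00034438,  0.00147205, -0.00264052,
       -0.00073703]), 'joint_torque': array([ 3.19308383e-04, -4.96900606e+01, -3.89395058e+01, -1.01775172e-04,
        1.13100791e-02,  1.81279700e-05]), 'ee_pos': array([ 0.23505813, -0.57862479,  0.30281082]), 'ee_rot': array([ 9.81452985e-01,  1.91700600e-01, -4.85391398e-05, -9.57158665e-04]), 'wrist_force': array([ 0.34316178, -0.8416899 , -0.09447669]), 'wrist_torque': array([-0.00403706,  0.00947924, -0.01992372]), 'opening': 0.08527076476686307}
scene ['color', 'z_map', 'fx', 'fy', 'cx', 'cy', 'T'] [[-0.243, -0.57, 0.785, 1.318], [0.97, -0.16, 0.184, 0.078], [0.021, 0.806, 0.591, 0.644], [0.0, 0.0, 0.0, 1.0]]
scene jig 0.69 [244.0, 233.0, 219.0, 76.0] [ 0.581 -0.027  0.029]
scene ring 0.63 [327.0, 235.0, 39.0, 30.0] [ 0.569 -0.045  0.068]
scene dot 0.56 [326.0, 238.0, 42.0, 27.0] [ 0.571 -0.043  0.065]
scene pointer 0.62 [240.0, 233.0, 227.0, 77.0] [
[... 610 characters left out ...]
.0, 244.0, 25.0, 22.0] [ 0.546 -0.034  0.065]
side ring 0.37 [317.0, 236.0, 27.0, 61.0] [ 0.533 -0.061  0.023]
side dot 0.63 [307.0, 247.0, 28.0, 21.0] [ 0.543 -0.026  0.066]
side dot 0.33 [313.0, 235.0, 32.0, 65.0] [ 0.533 -0.055  0.025]
side pointer 0.66 [258.0, 226.0, 105.0, 120.0] [0.528 0.078 0.064]
side tab 0.61 [312.0, 237.0, 34.0, 62.0] [ 0.532 -0.05   0.025]
side bookcase 0.56 [267.0, 248.0, 46.0, 62.0] [0.539 0.149 0.121]
side sofa 0.76 [232.0, 227.0, 30.0, 42.0] [ 0.723 -0.021  0.055]
side gluepot 0.89 [186.0, 267.0, 26.0, 34.0] [0.752 0.132 0.047]
side cabinet 0.62 [411.0, 208.0, 24.0, 31.0] [ 0.369 -0.302  0.048]
side collar 0.55 [312.0, 246.0, 24.0, 20.0] [ 0.542 -0.036  0.066]
```

Run:
```python
import cv2,numpy as np
a=cv2.imread('pics/scene0.png')[150:410,190:510]; b=cv2.imread('pics/side0.png')[190:350,160:460]
cv2.imwrite('pics/a0.png',cv2.resize(a,None,fx=2.2,fy=2.2,interpolation=2)); cv2.imwrite('pics/b0.png',cv2.resize(b,None,fx=2.6,fy=2.6,interpolation=2))
```

```text
(no output)
```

View pics/a0.png

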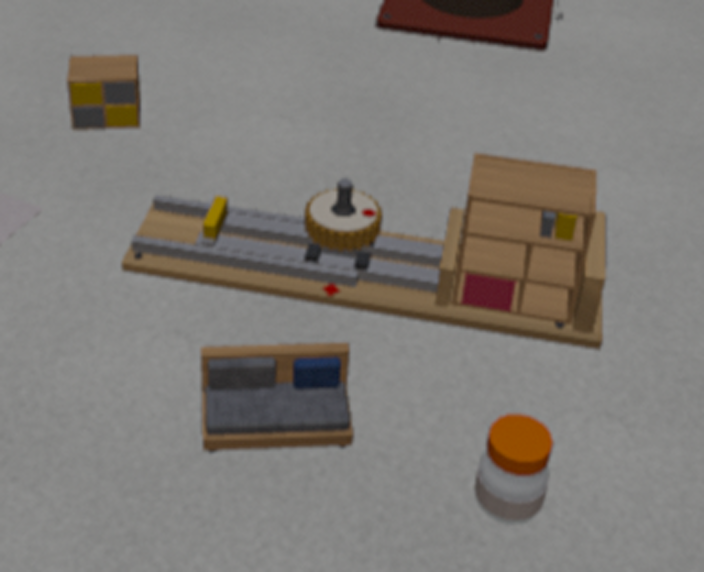

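View pics/b0.png

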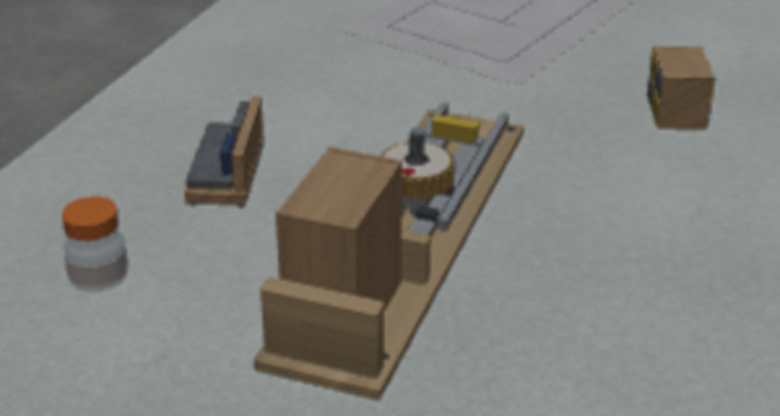

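The scene view shows the collar at about (344,215) in the enlarged crop, its dot to the upper right, the pointer at (332,290) and the tab at (215,217). The jig's +y runs nearly along world +y. Next I'll get exact positions.

```bash
cat > loc.py <<'E'
from h import *
def pix2plane(c,T,u,v,z):
    d=T[:3,:3]@np.array([(u-c['cx'])/c['fx'],-(v-c['cy'])/c['fy'],-1]); t=(z-T[2,3])/d[2]; return T[:3,3]+t*d
def measure(n,s,c):
    T=T_of(n,c,s);P=cloud(c,T);im=c['color'].astype(int);hsv=cv2.cvtColor(c['color'],cv2.COLOR_BGR2HSV)
    h,S,V=hsv[...,0].astype(int),hsv[...,1],hsv[...,2]
    red=((h<6)|(h>174))&(S>170)&(V>90)
    near=(abs(P[...,0]-.57)<.2)&(abs(P[...,1])<.25)&(P[...,2]>0)
    k,lab,st,ce=cv2.connectedComponentsWithStats((red&near).astype(np.uint8))
    for i in range(1,k):
        if st[i,4]>6:
            m=lab==i; p=np.median(P[m],0); print(n,'red',st[i,4],ce[i].round(1),p.round(4),'plane',pix2plane(c,T,*ce[i],p[2]).round(4))
    yel=(h>20)&(h<32)&(S>170)&(V>90)&near
    k,lab,st,ce=cv2.connectedComponentsWithStats(yel.astype(np.uint8))
    for i in range(1,k):
        if st[i,4]>20: m=lab==i; print(n,'yel',st[i,4],ce[i].round(1),np.median(P[m],0).round(4),P[m].min(0).round(3),P[m].max(0).round(3))
    return P
if __name__=='__main__':
    for n in ['scene','side']:
        s=manip.observe();c=optics.read_camera(n);P=measure(n,s,c)
        m=(abs(P[...,2]-.067)<.006)&(np.hypot(P[...,0]-.556,P[...,1]+.04)<.06)
        q=P[m];print(n,len(q),q.min(0).round(4),q.max(0).round(4),q.mean(0).round(4))
        m=(abs(P[...,2]-.09)<.01)&(np.hypot(P[...,0]-.556,P[...,1]+.04)<.05);print('stud',P[m].mean(0).round(4))
        m=(P[...,2]>.110)&(P[...,2]<.14)&(np.hypot(P[...,0]-.556,P[...,1]-.1)<.15)
        q=P[m][:,:2].astype(np.float32);print('book',len(q),cv2.minAreaRect(q))
        # edges of base plate
        m=(abs(P[...,2]-.012)<.003)&(abs(P[...,0]-.57)<.12)&(abs(P[...,1])<.3);q=P[m][:,:2].astype(np.float32);print('base',cv2.minAreaRect(q))
E
python3 loc.py
```

```text
scene red 19 [340.  281.1] [ 0.5975 -0.0476  0.0132] plane [ 0.5975 -0.0478  0.0132]
scene red 9 [406.4 280.2] [0.5898 0.0726 0.0375] plane [0.591  0.072  0.0375]
scene red 7 [416.9 286.3] [0.5902 0.0921 0.0276] plane [0.5908 0.092  0.0276]
scene yel 94 [286.8 248. ] [ 0.5651 -0.1602  0.0444] [ 0.54  -0.166  0.033] [ 0.582 -0.155  0.048]
scene yel 84 [447.  252.6] [0.5807 0.1321 0.1052] [0.578 0.125 0.092] [0.59  0.138 0.123]
scene 551 [ 0.5234 -0.0808  0.061 ] [ 0.5897 -0.0162  0.0728] [ 0.5619 -0.0474  0.0658]
stud [ 0.5591 -0.0481  0.0899]
book 1336 ((0.5597127676010132, 0.1015671044588089), (0.06440454721450806, 0.09770587831735611), 1.081868290901184)
base ((0.5558241009712219, -0.028546884655952454), (0.1044406071305275, 0.4089207947254181), 1.318144679069519)
side 276 [ 0.5201 -0.0803  0.0612] [ 0.5855 -0.016   0.0728] [ 0.5474 -0.0456  0.0655]
stud [ 0.5521 -0.0462  0.0886]
book 1225 ((0.5576913356781006, 0.10168033093214035), (0.06204313412308693, 0.10199595242738724), 1.3495128154754639)
base ((0.5520160794258118, -0.027116551995277405), (0.1009831577539444, 0.41122955083847046), 1.2191578149795532)
```

```bash
cat > dot.py <<'E'
from h import *
from loc import pix2plane
C=np.array([.5555,-.0480]); YAW=np.radians(1.2)
def dot(n='scene',a0=1.6,f=None):
    s=manip.observe();c=optics.read_camera(n);T=T_of(n,c,s)
    if f: cv2.imwrite('pics/'+f,cv2.resize(c['color'][190:330,250:430],None,fx=4,fy=4,interpolation=2))
    b,g,r=[c['color'][...,i].astype(int) for i in range(3)]
    red=(r-np.maximum(g,b)>45)&(abs(g-b)<40)
    k,lab,st,ce=cv2.connectedComponentsWithStats(red.astype(np.uint8))
    z=.066+.004*a0/6.283; out=[]
    for i in range(1,k):
        if st[i,4]<3: continue
        p=pix2plane(c,T,*ce[i],z)[:2]-C; rr=np.hypot(*p)
        if .012<rr<.031:
            a=np.arctan2(p[1],p[0])-YAW; out.append((st[i,4],round(rr*1e3,1),round(a%6.283,2)))
    print(n,round(s['clock'],2),'area,r mm,angle mod 2pi:',out)
if __name__=='__main__':
    import sys
    a=float(sys.argv[1]); f=sys.argv[2] if len(sys.argv)>2 else None
    s=manip.observe(); print('TCP',s['ee_pos'].round(4),'F',s['wrist_force'].round(1),'rel C mm',((s['ee_pos'][:2]-C)*1e3).round(1))
    dot('scene',a,f and f); dot('side',a)
E
python3 dot.py 1.6 d0.png
```

```text
TCP [ 0.2352 -0.579   0.3039] F [-0.8  0.9  0.1] rel C mm [-320.3 -531. ]
scene 1.2 area,r mm,angle mod 2pi: [(np.int32(15), np.float64(21.4), np.float64(1.63))]
side 1.25 area,r mm,angle mod 2pi: [(np.int32(8), np.float64(21.8), np.float64(1.65))]
```

>>> drive_tool --deltas '[{"az": 7,"gripper": -1},{"az": 14,"gripper": -1},{"az": 22.1,"gripper": -1},{"az": 22.1,"gripper": -1}]'

```text
invalid input
```

>>> drive_tool --deltas '[{"x": 0,"y": 0,"z": 0,"ax": 0,"ay": 0,"az": 7,"gripper": -1},{"x": 0,"y": 0,"z": 0,"ax": 0,"ay": 0,"az": 14,"gripper": -1},{"x": 0,"y": 0,"z": 0,"ax": 0,"ay": 0,"az": 22,"gripper": -1},{"x": 0,"y": 0,"z": 0,"ax": 0,"ay": 0,"az": 22,"gripper": -1}]' --force 20

```text
clock: 1.63
ee_pos: [0.2352, -0.579, 0.3039]
ee_rot: [1.0, -0.001, 0.0, -0.0]
wrist_force: [-0.3, -0.8, -0.3]
opening: 0.0386
```

>>> drive_tool --deltas '[{"x": 17,"y": -37,"z": 0,"gripper": -1},{"x": 34,"y": -74,"z": 0,"gripper": -1},{"x": 50,"y": -110,"z": 0,"gripper": -1},{"x": 66,"y": -145,"z": 0,"gripper": -1},{"x": 83,"y": -181,"z": 0,"gripper": -1},{"x": 99,"y": -216,"z": 0,"gripper": -1},{"x": 115,"y": -251,"z": 0,"gripper": -1},{"x": 130,"y": -284,"z": 0,"gripper": -1}]' --force 20

```text
invalid input
```

>>> drive_tool --deltas '[{"x": 17,"y": -37,"z": 0,"gripper": -1},{"x": 34,"y": -74,"z": 0,"gripper": -1},{"x": 50,"y": -110,"z": 0,"gripper": -1},{"x": 66,"y": -145,"z": 0,"gripper": -1},{"x": 83,"y": -181,"z": 0,"gripper": -1},{"x": 99,"y": -216,"z": 0,"gripper": -1},{"x": 115,"y": -251,"z": 0,"gripper": -1},{"x": 130,"y": -284,"z": 0,"gripper": -1},{"x": 130,"y": -284,"z": 0,"gripper": -1}]' --force 20

```text
invalid input
```

All six keys seem to be required, so I'll always give them in full.

>>> drive_tool --deltas '[{"x": 17,"y": -37,"z": 0,"ax": 0,"ay": 0,"az": 0,"gripper": -1},{"x": 34,"y": -74,"z": 0,"ax": 0,"ay": 0,"az": 0,"gripper": -1},{"x": 50,"y": -110,"z": 0,"ax": 0,"ay": 0,"az": 0,"gripper": -1},{"x": 66,"y": -145,"z": 0,"ax": 0,"ay": 0,"az": 0,"gripper": -1},{"x": 83,"y": -181,"z": 0,"ax": 0,"ay": 0,"az": 0,"gripper": -1},{"x": 99,"y": -216,"z": 0,"ax": 0,"ay": 0,"az": 0,"gripper": -1},{"x": 115,"y": -251,"z": 0,"ax": 0,"ay": 0,"az": 0,"gripper": -1},{"x": 130,"y": -284,"z": 0,"ax": 0,"ay": 0,"az": 0,"gripper": -1},{"x": 130,"y": -284,"z": 0,"ax": 0,"ay": 0,"az": 0,"gripper": -1}]'

```text
clock: 2.38
ee_pos: [0.3679, -0.2905, 0.304]
ee_rot: [1.0, 0.003, 0.001, -0.001]
wrist_force: [0.6, 0.0, -0.3]
opening: 0.0002
```

>>> drive_tool --deltas '[{"x": 16,"y": -36,"z": 0,"ax": 0,"ay": 0,"az": 0,"gripper": -1},{"x": 32,"y": -72,"z": 0,"ax": 0,"ay": 0,"az": 0,"gripper": -1},{"x": 48,"y": -108,"z": 0,"ax": 0,"ay": 0,"az": 0,"gripper": -1},{"x": 64,"y": -144,"z": 0,"ax": 0,"ay": 0,"az": 0,"gripper": -1},{"x": 80,"y": -180,"z": 20,"ax": 0,"ay": 0,"az": 0,"gripper": -1},{"x": 96,"y": -212,"z": 40,"ax": 0,"ay": 0,"az": 0,"gripper": -1},{"x": 112,"y": -246,"z": 60,"ax": 0,"ay": 0,"az": 0,"gripper": -1},{"x": 124,"y": -277,"z": 80,"ax": 0,"ay": 0,"az": 0,"gripper": -1},{"x": 124,"y": -277,"z": 115,"ax": 0,"ay": 0,"az": 0,"gripper": -1},{"x": 124,"y": -277,"z": 145,"ax": 0,"ay": 0,"az": 0,"gripper": -1}]'

```text
clock: 3.22
ee_pos: [0.4914, -0.0107, 0.1589]
ee_rot: [1.0, 0.006, 0.002, -0.001]
wrist_force: [-0.9, -0.8, -1.0]
opening: -0.0002
```

```bash
python3 - <<'E'
from h import *
s,c,P=snap('scene','x.png'); cv2.imwrite('pics/s1.png',cv2.resize(c['color'][150:330,220:480],None,fx=3,fy=3))
m=(P[...,2]>.03)&(P[...,2]<.09)&(P[...,0]>.47)&(P[...,0]<.52)&(abs(P[...,1])<.05)
q=P[m];print(s['ee_pos'],s['ee_rot'],q.min(0),q.max(0))
E
python3 dot.py 1.6
```

```text
[ 0.49144475 -0.01072586  0.15890349] [ 9.99977753e-01  6.40953379e-03  1.58233704e-03 -9.52654383e-04] [ 0.49519996 -0.04731654  0.0531759 ] [0.51943395 0.0497138  0.08992899]
TCP [ 0.4871 -0.0109  0.1524] F [-4.4 -0.9 -4.2] rel C mm [-68.4  37.1]
scene 3.27 area,r mm,angle mod 2pi: [(np.int32(15), np.float64(21.4), np.float64(1.63))]
side 3.32 area,r mm,angle mod 2pi: [(np.int32(8), np.float64(21.8), np.float64(1.65))]
```

View pics/s1.png

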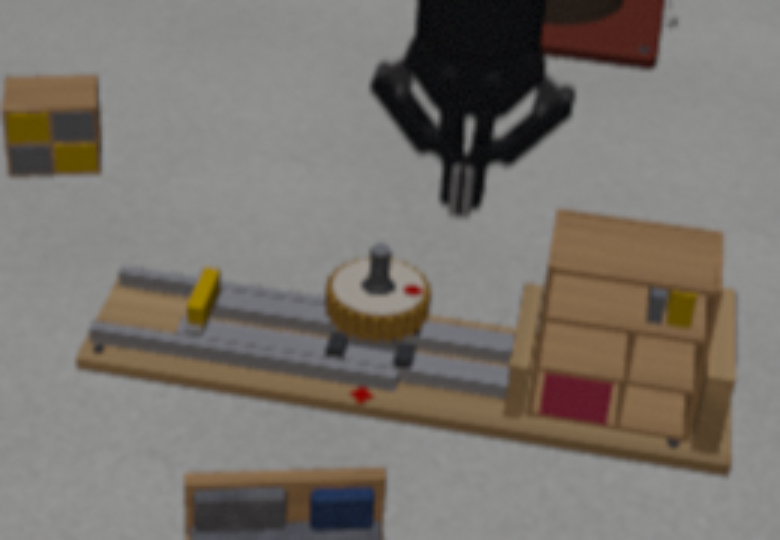

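>>> drive_tool --deltas '[{"x": 6,"y": 6,"z": 12,"ax": 0,"ay": 0,"az": 0,"gripper": -1},{"x": 6,"y": 6,"z": 25,"ax": 0,"ay": 0,"az": 0,"gripper": -1},{"x": 6,"y": 6,"z": 25,"ax": 0,"ay": 0,"az": 0,"gripper": -1},{"x": 6,"y": 6,"z": 25,"ax": 0,"ay": 0,"az": 0,"gripper": -1}]'

```text
clock: 3.7
ee_pos: [0.4956, -0.0189, 0.1344]
ee_rot: [1.0, 0.004, -0.001, -0.001]
wrist_force: [0.1, 0.6, 1.3]
opening: 0.0001
```

Run:
```python
from h import *
s,c,P=snap('scene','x.png'); cv2.imwrite('pics/s2.png',cv2.resize(c['color'][170:310,270:430],None,fx=4.5,fy=4.5))
print(s['ee_pos'].round(4),s['wrist_force'].round(1),s['joint_vel'].round(3))
im=c['color']
for u in range(335,400,3):
    for v in range(180,235,4):
        pass
m=(P[...,2]>.03)&(P[...,2]<.09)&(P[...,0]>.46)&(P[...,0]<.515)&(abs(P[...,1]+.02)<.03)
q=P[m];print(np.percentile(q,[1,50,99],axis=0).round(4))
```

```text
[ 0.4956 -0.0189  0.1344] [0.1 0.6 1.3] [ 0.006 -0.013 -0.007  0.001 -0.002  0.005]
[[ 0.4956 -0.0303  0.0643]
 [ 0.5055 -0.0166  0.0785]
 [ 0.5101 -0.0039  0.0897]]
```

View pics/s2.png

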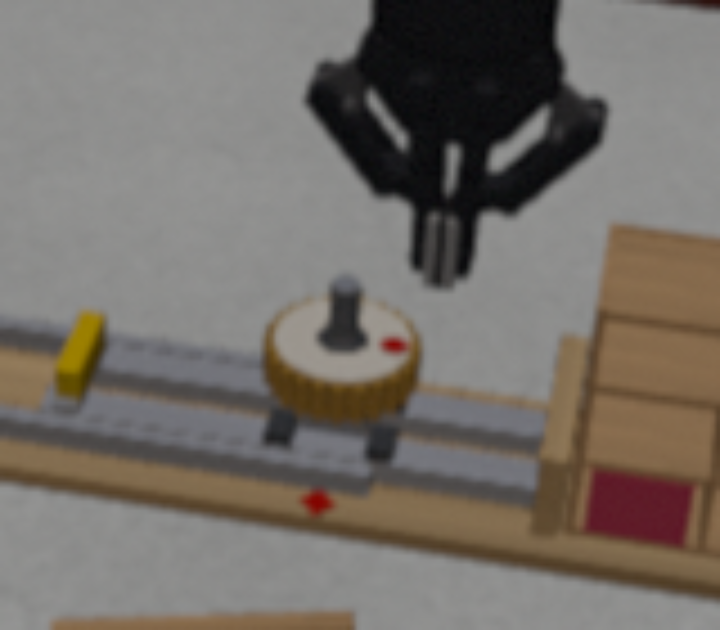

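>>> drive_tool --deltas '[{"x": 0,"y": 10,"z": 8,"ax": 0,"ay": 0,"az": 0,"gripper": -1},{"x": 8,"y": 15,"z": 8,"ax": 0,"ay": 0,"az": 0,"gripper": -1},{"x": 14,"y": 15,"z": 8,"ax": 0,"ay": 0,"az": 0,"gripper": -1},{"x": 17,"y": 15,"z": 8,"ax": 0,"ay": 0,"az": 0,"gripper": -1},{"x": 17,"y": 15,"z": 8,"ax": 0,"ay": 0,"az": 0,"gripper": -1}]'

```text
clock: 4.17
ee_pos: [0.5134, -0.0339, 0.1269]
ee_rot: [1.0, 0.004, -0.001, -0.001]
wrist_force: [-1.3, -1.1, 0.6]
opening: -0.0002
```

>>> drive_tool --deltas '[{"x": 2,"y": 2,"z": 0,"ax": 0,"ay": 0,"az": 0,"gripper": -1},{"x": 2,"y": 8,"z": 0,"ax": 0,"ay": 0,"az": 0,"gripper": -1},{"x": 2,"y": 15,"z": 0,"ax": 0,"ay": 0,"az": 0,"gripper": -1},{"x": 2,"y": 22,"z": 0,"ax": 0,"ay": 0,"az": 0,"gripper": -1},{"x": 2,"y": 28,"z": 0,"ax": 0,"ay": 0,"az": 0,"gripper": -1}]'

```text
clock: 4.58
ee_pos: [0.5136, -0.0615, 0.1258]
ee_rot: [1.0, 0.004, -0.004, -0.002]
wrist_force: [-4.7, 1.3, 0.2]
opening: -0.0001
```

```bash
python3 dot.py 2 d1.png
```

```text
TCP [ 0.5136 -0.0615  0.1258] F [-4.7  1.3  0.2] rel C mm [-41.9 -13.5]
scene 4.58 area,r mm,angle mod 2pi: [(np.int32(15), np.float64(22.4), np.float64(2.34))]
side 4.63 area,r mm,angle mod 2pi: [(np.int32(10), np.float64(21.4), np.float64(2.38))]
```

View pics/d1.png

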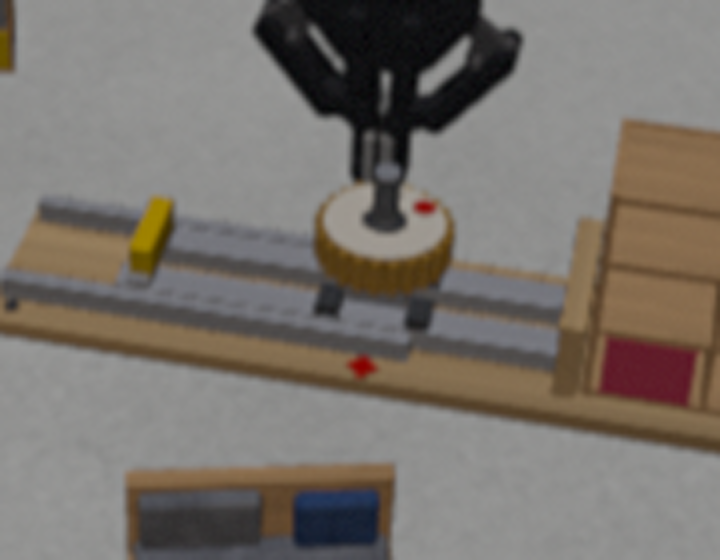

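>>> drive_tool --deltas '[{"x": 3.5,"y": 5,"z": 0,"ax": 0,"ay": 0,"az": 0,"gripper": -1},{"x": 5,"y": 10,"z": 0,"ax": 0,"ay": 0,"az": 0,"gripper": -1},{"x": 7,"y": 15,"z": 0,"ax": 0,"ay": 0,"az": 0,"gripper": -1},{"x": 10,"y": 20,"z": 0,"ax": 0,"ay": 0,"az": 0,"gripper": -1},{"x": -2,"y": 24,"z": 0,"ax": 0,"ay": 0,"az": 0,"gripper": -1},{"x": -12,"y": 20,"z": 0,"ax": 0,"ay": 0,"az": 0,"gripper": -1},{"x": -12,"y": -12,"z": 0,"ax": 0,"ay": 0,"az": 0,"gripper": -1},{"x": -10,"y": -46,"z": 0,"ax": 0,"ay": 0,"az": 0,"gripper": -1},{"x": -8,"y": -50,"z": 0,"ax": 0,"ay": 0,"az": 0,"gripper": -1},{"x": -8,"y": -50,"z": 0,"ax": 0,"ay": 0,"az": 0,"gripper": -1}]'

```text
clock: 5.52
ee_pos: [0.507, -0.011, 0.1267]
ee_rot: [1.0, 0.005, -0.002, -0.001]
wrist_force: [0.4, 0.1, -0.8]
opening: 0.0001
```

```bash
python3 dot.py 3
```

```text
TCP [ 0.507  -0.011   0.1267] F [ 0.4  0.1 -0.8] rel C mm [-48.5  37. ]
scene 5.52 area,r mm,angle mod 2pi: [(np.int32(8), np.float64(23.4), np.float64(2.92))]
side 5.57 area,r mm,angle mod 2pi: []
```

>>> drive_tool --deltas '[{"x": 16.5,"y": 4,"z": 0,"ax": 0,"ay": 0,"az": 0,"gripper": -1},{"x": 11.5,"y": 13,"z": 0,"ax": 0,"ay": 0,"az": 0,"gripper": -1},{"x": 9.5,"y": 23,"z": 0,"ax": 0,"ay": 0,"az": 0,"gripper": -1},{"x": 9.5,"y": 37,"z": 0,"ax": 0,"ay": 0,"az": 0,"gripper": -1},{"x": 9.5,"y": 51,"z": 0,"ax": 0,"ay": 0,"az": 0,"gripper": -1},{"x": 11.5,"y": 61,"z": 0,"ax": 0,"ay": 0,"az": 0,"gripper": -1},{"x": 16.5,"y": 70,"z": 0,"ax": 0,"ay": 0,"az": 0,"gripper": -1},{"x": -4,"y": 75,"z": 0,"ax": 0,"ay": 0,"az": 0,"gripper": -1},{"x": -4,"y": 37,"z": 0,"ax": 0,"ay": 0,"az": 0,"gripper": -1},{"x": -1,"y": 0,"z": 0,"ax": 0,"ay": 0,"az": 0,"gripper": -1}]'

```text
clock: 6.45
ee_pos: [0.5059, -0.0152, 0.1268]
ee_rot: [1.0, 0.001, -0.002, -0.001]
wrist_force: [0.3, 0.6, 0.1]
opening: 0.0003
```

```bash
python3 dot.py 5 d2.png
```

```text
TCP [ 0.5059 -0.0152  0.1268] F [0.3 0.6 0.1] rel C mm [-49.6  32.8]
scene 6.45 area,r mm,angle mod 2pi: [(np.int32(18), np.float64(22.3), np.float64(4.62))]
side 6.5 area,r mm,angle mod 2pi: []
```

View pics/d2.png

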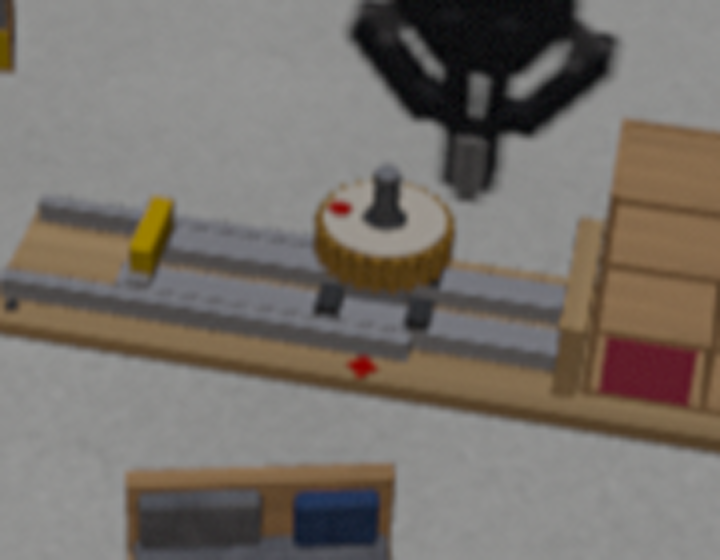

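>>> drive_tool --deltas '[{"x": 17.5,"y": 3,"z": 0,"ax": 0,"ay": 0,"az": 0,"gripper": -1},{"x": 12.5,"y": 12,"z": 0,"ax": 0,"ay": 0,"az": 0,"gripper": -1},{"x": 10.5,"y": 22,"z": 0,"ax": 0,"ay": 0,"az": 0,"gripper": -1},{"x": 10.5,"y": 36,"z": 0,"ax": 0,"ay": 0,"az": 0,"gripper": -1},{"x": 10.5,"y": 50,"z": 0,"ax": 0,"ay": 0,"az": 0,"gripper": -1},{"x": 12.5,"y": 60,"z": 0,"ax": 0,"ay": 0,"az": 0,"gripper": -1},{"x": 17.5,"y": 69,"z": 0,"ax": 0,"ay": 0,"az": 0,"gripper": -1},{"x": -3,"y": 74,"z": 0,"ax": 0,"ay": 0,"az": 0,"gripper": -1},{"x": -3,"y": 37,"z": 0,"ax": 0,"ay": 0,"az": 0,"gripper": -1},{"x": 0,"y": 0,"z": 0,"ax": 0,"ay": 0,"az": 0,"gripper": -1}]'

```text
clock: 7.38
ee_pos: [0.5068, -0.0129, 0.1271]
ee_rot: [1.0, 0.002, -0.001, -0.001]
wrist_force: [0.5, -0.3, 0.2]
opening: -0.0001
```

```bash
python3 dot.py 6.5; python3 dot.py 6.5
```

```text
TCP [ 0.5068 -0.0129  0.1271] F [ 0.5 -0.3  0.2] rel C mm [-48.7  35.1]
scene 7.38 area,r mm,angle mod 2pi: [(np.int32(19), np.float64(20.8), np.float64(0.63))]
side 7.43 area,r mm,angle mod 2pi: [(np.int32(4), np.float64(19.1), np.float64(0.5))]
TCP [ 0.5071 -0.0079  0.1272] F [ 0.1 -0.1 -0.1] rel C mm [-48.4  40.1]
scene 7.48 area,r mm,angle mod 2pi: [(np.int32(19), np.float64(20.8), np.float64(0.63))]
side 7.53 area,r mm,angle mod 2pi: [(np.int32(4), np.float64(19.1), np.float64(0.5))]
```

>>> drive_tool --deltas '[{"x": 16.5,"y": 7,"z": 0,"ax": 0,"ay": 0,"az": 0,"gripper": -1},{"x": 11.5,"y": 16,"z": 0,"ax": 0,"ay": 0,"az": 0,"gripper": -1},{"x": 9.5,"y": 26,"z": 0,"ax": 0,"ay": 0,"az": 0,"gripper": -1},{"x": 9.5,"y": 40,"z": 0,"ax": 0,"ay": 0,"az": 0,"gripper": -1},{"x": 9.5,"y": 54,"z": 0,"ax": 0,"ay": 0,"az": 0,"gripper": -1},{"x": 11.5,"y": 64,"z": 0,"ax": 0,"ay": 0,"az": 0,"gripper": -1},{"x": 16.5,"y": 73,"z": 0,"ax": 0,"ay": 0,"az": 0,"gripper": -1},{"x": -4,"y": 78,"z": 0,"ax": 0,"ay": 0,"az": 0,"gripper": -1},{"x": -4,"y": 41,"z": 0,"ax": 0,"ay": 0,"az": 0,"gripper": -1},{"x": -1,"y": 3,"z": 0,"ax": 0,"ay": 0,"az": 0,"gripper": -1}]'

```text
clock: 8.42
ee_pos: [0.507, -0.0162, 0.1277]
ee_rot: [1.0, 0.002, 0.0, -0.001]
wrist_force: [-0.0, 0.1, 1.1]
opening: -0.0002
```

```bash
python3 dot.py 9; python3 dot.py 9
```

```text
TCP [ 0.507  -0.0162  0.1277] F [-0.   0.1  1.1] rel C mm [-48.5  31.8]
scene 8.42 area,r mm,angle mod 2pi: [(np.int32(16), np.float64(22.4), np.float64(2.78))]
side 8.47 area,r mm,angle mod 2pi: []
TCP [ 0.5073 -0.011   0.1277] F [-0.7 -1.1  0.8] rel C mm [-48.2  37. ]
scene 8.52 area,r mm,angle mod 2pi: [(np.int32(16), np.float64(22.4), np.float64(2.78))]
side 8.57 area,r mm,angle mod 2pi: []
```

>>> drive_tool --deltas '[{"x": 16.5,"y": 4,"z": 0,"ax": 0,"ay": 0,"az": 0,"gripper": -1},{"x": 11.5,"y": 13,"z": 0,"ax": 0,"ay": 0,"az": 0,"gripper": -1},{"x": 9.5,"y": 23,"z": 0,"ax": 0,"ay": 0,"az": 0,"gripper": -1},{"x": 9.5,"y": 37,"z": 0,"ax": 0,"ay": 0,"az": 0,"gripper": -1},{"x": 9.5,"y": 51,"z": 0,"ax": 0,"ay": 0,"az": 0,"gripper": -1},{"x": 11.5,"y": 61,"z": 0,"ax": 0,"ay": 0,"az": 0,"gripper": -1},{"x": 16.5,"y": 70,"z": 0,"ax": 0,"ay": 0,"az": 0,"gripper": -1},{"x": -4,"y": 75,"z": 0,"ax": 0,"ay": 0,"az": 0,"gripper": -1},{"x": -4,"y": 37,"z": 0,"ax": 0,"ay": 0,"az": 0,"gripper": -1},{"x": -1,"y": 0,"z": 0,"ax": 0,"ay": 0,"az": 0,"gripper": -1}]'

```text
clock: 9.45
ee_pos: [0.5073, -0.0163, 0.1282]
ee_rot: [1.0, 0.003, 0.001, -0.001]
wrist_force: [1.2, 0.6, 0.6]
opening: 0.0
```

```bash
python3 dot.py 11 d3.png; python3 dot.py 11
```

```text
TCP [ 0.5073 -0.0163  0.1282] F [1.2 0.6 0.6] rel C mm [-48.2  31.7]
scene 9.45 area,r mm,angle mod 2pi: [(np.int32(13), np.float64(22.6), np.float64(4.81))]
side 9.5 area,r mm,angle mod 2pi: []
TCP [ 0.5075 -0.0114  0.1282] F [-0.4 -0.2 -0.7] rel C mm [-48.   36.6]
scene 9.55 area,r mm,angle mod 2pi: [(np.int32(13), np.float64(22.6), np.float64(4.81))]
side 9.6 area,r mm,angle mod 2pi: []
```

View pics/d3.png

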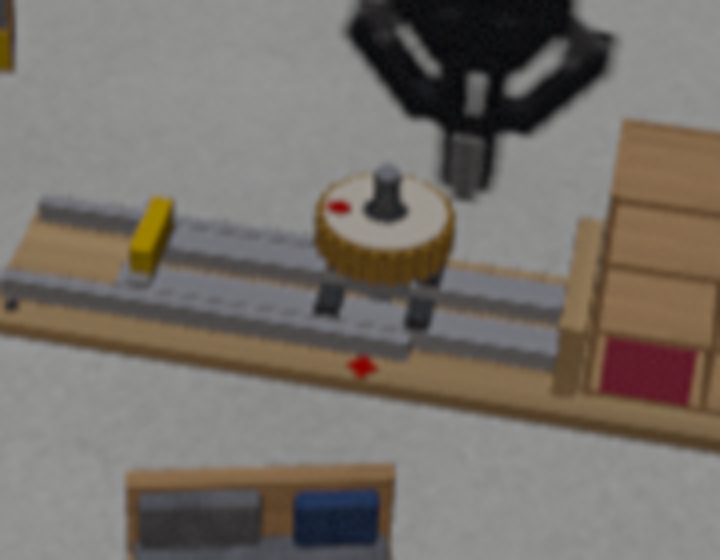

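>>> drive_tool --deltas '[{"x": 16.5,"y": 4,"z": 0,"ax": 0,"ay": 0,"az": 0,"gripper": -1},{"x": 11.5,"y": 13,"z": 0,"ax": 0,"ay": 0,"az": 0,"gripper": -1},{"x": 9.5,"y": 23,"z": 0,"ax": 0,"ay": 0,"az": 0,"gripper": -1},{"x": 9.5,"y": 37,"z": 0,"ax": 0,"ay": 0,"az": 0,"gripper": -1},{"x": 9.5,"y": 50,"z": 0,"ax": 0,"ay": 0,"az": 0,"gripper": -1},{"x": 9.5,"y": 50,"z": 0,"ax": 0,"ay": 0,"az": 0,"gripper": -1},{"x": -8,"y": 50,"z": 0,"ax": 0,"ay": 0,"az": 0,"gripper": -1},{"x": -15,"y": 50,"z": 0,"ax": 0,"ay": 0,"az": 0,"gripper": -1},{"x": -15,"y": 50,"z": 0,"ax": 0,"ay": 0,"az": 0,"gripper": -1}]'

```text
clock: 10.4
ee_pos: [0.4926, -0.0652, 0.128]
ee_rot: [1.0, 0.007, 0.001, -0.001]
wrist_force: [-0.1, -0.6, 0.8]
opening: -0.0004
```

```bash
python3 dot.py 12.57 d4.png; python3 dot.py 12.57
```

```text
TCP [ 0.4926 -0.0652  0.128 ] F [-0.1 -0.6  0.8] rel C mm [-62.9 -17.2]
scene 10.4 area,r mm,angle mod 2pi: [(np.int32(18), np.float64(20.9), np.float64(0.11))]
side 10.45 area,r mm,angle mod 2pi: [(np.int32(8), np.float64(19.7), np.float64(0.06))]
TCP [ 0.4941 -0.0648  0.1287] F [-0.1  0.2 -0. ] rel C mm [-61.4 -16.8]
scene 10.5 area,r mm,angle mod 2pi: [(np.int32(18), np.float64(20.9), np.float64(0.11))]
side 10.55 area,r mm,angle mod 2pi: [(np.int32(8), np.float64(19.7), np.float64(0.06))]
```

View pics/d4.png

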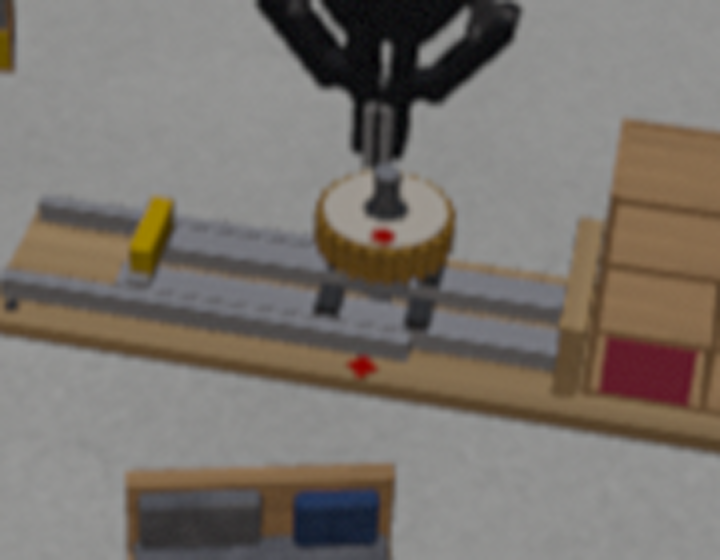

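Run:
```python
from h import *
s=manip.observe();print(s['joints'].round(3),s['ee_pos'].round(4))
```

```text
[-0.289  0.123  1.994  0.002  1.02   1.265] [ 0.4945 -0.0644  0.1288]
```

>>> drive_tool --deltas '[{"x": -3,"y": 0,"z": -30,"ax": 0,"ay": 0,"az": 0,"gripper": -1},{"x": -3,"y": 5,"z": -65,"ax": 0,"ay": 0,"az": 0,"gripper": -1},{"x": 10,"y": 25,"z": -85,"ax": 0,"ay": 0,"az": 0,"gripper": -1},{"x": 35,"y": 45,"z": -85,"ax": 0,"ay": 0,"az": 0,"gripper": -1},{"x": 63,"y": 59,"z": -85,"ax": 0,"ay": 0,"az": 0,"gripper": -1},{"x": 63,"y": 59,"z": -85,"ax": 0,"ay": 0,"az": 0,"gripper": -1}]'

```text
clock: 11.1
ee_pos: [0.5624, -0.1253, 0.2149]
ee_rot: [1.0, 0.007, 0.005, 0.001]
wrist_force: [-1.0, 0.2, 0.1]
opening: -0.0001
```

>>> drive_tool --deltas '[{"x": -3,"y": 0,"z": 0,"ax": 0,"ay": 0,"az": -7,"gripper": -1},{"x": -5,"y": -2,"z": 0,"ax": 0,"ay": 0,"az": -14,"gripper": -1},{"x": -5,"y": -2,"z": 0,"ax": 0,"ay": 0,"az": -21,"gripper": -1},{"x": -5,"y": -2,"z": 0,"ax": 0,"ay": 0,"az": -28,"gripper": -1},{"x": -5,"y": -2,"z": 0,"ax": 0,"ay": 0,"az": -35,"gripper": -1},{"x": -5,"y": -2,"z": 0,"ax": 0,"ay": 0,"az": -42,"gripper": -1},{"x": -5,"y": -2,"z": 0,"ax": 0,"ay": 0,"az": -45,"gripper": -1},{"x": -5,"y": -2,"z": 0,"ax": 0,"ay": 0,"az": -45,"gripper": -1}]'

```text
clock: 11.77
ee_pos: [0.5575, -0.123, 0.2148]
ee_rot: [0.921, 0.39, 0.004, 0.002]
wrist_force: [-0.8, -0.3, -0.4]
opening: -0.0003
```

>>> drive_tool --deltas '[{"x": 0,"y": 0,"z": 0,"ax": 0,"ay": 0,"az": -7,"gripper": -1},{"x": 0,"y": 0,"z": 0,"ax": 0,"ay": 0,"az": -14,"gripper": -1},{"x": 0,"y": 0,"z": 0,"ax": 0,"ay": 0,"az": -21,"gripper": -1},{"x": 0,"y": 0,"z": 0,"ax": 0,"ay": 0,"az": -28,"gripper": -1},{"x": 0,"y": 0,"z": 0,"ax": 0,"ay": 0,"az": -35,"gripper": -1},{"x": 0,"y": 0,"z": 0,"ax": 0,"ay": 0,"az": -42,"gripper": -1},{"x": 0,"y": 0,"z": 0,"ax": 0,"ay": 0,"az": -45,"gripper": -1},{"x": 0,"y": 0,"z": 0,"ax": 0,"ay": 0,"az": -45,"gripper": -1}]'

```text
clock: 12.43
ee_pos: [0.5576, -0.1227, 0.2147]
ee_rot: [0.701, 0.713, 0.003, 0.004]
wrist_force: [0.1, 0.5, -0.6]
opening: -0.0
```

```bash
python3 - <<'E'
from h import *
s=manip.observe();print(s['joints'].round(3),s['ee_pos'].round(4),s['ee_rot'].round(4)); print(R.from_quat(s['ee_rot']).as_matrix().round(3))
E
python3 dot.py 12.57 d5.png
```

```text
[-0.356  0.167  1.762  0.002  1.204 -0.373] [ 0.5576 -0.1227  0.2147] [0.7011 0.713  0.0027 0.0037]
[[-0.017  1.     0.009]
 [ 1.     0.017 -0.001]
 [-0.001  0.009 -1.   ]]
TCP [ 0.5576 -0.1227  0.2147] F [ 0.1  0.5 -0.6] rel C mm [  2.1 -74.7]
scene 12.43 area,r mm,angle mod 2pi: [(np.int32(18), np.float64(20.9), np.float64(0.11))]
side 12.48 area,r mm,angle mod 2pi: [(np.int32(8), np.float64(19.7), np.float64(0.06))]
```

View pics/d5.png

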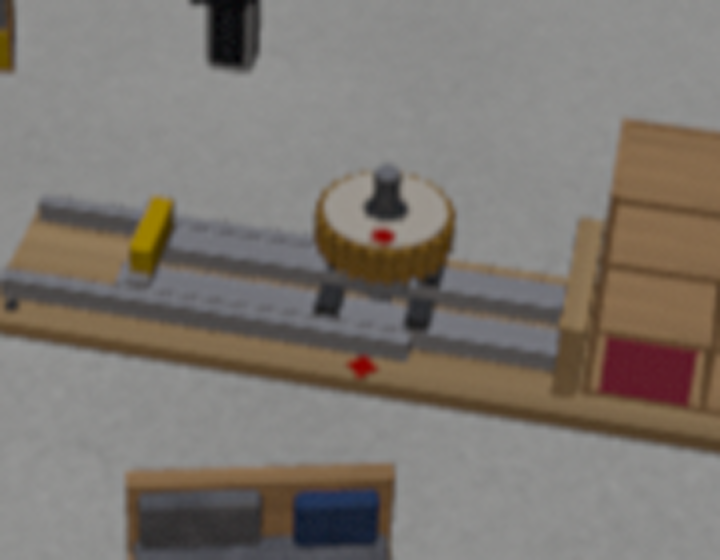

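>>> drive_tool --deltas '[{"x": 0,"y": 0,"z": 30,"ax": 0,"ay": 0,"az": 0,"gripper": -1},{"x": 0,"y": 0,"z": 60,"ax": 0,"ay": 0,"az": 0,"gripper": -1},{"x": 0,"y": 0,"z": 80,"ax": 0,"ay": 0,"az": 0,"gripper": -1},{"x": 0,"y": 0,"z": 95,"ax": 0,"ay": 0,"az": 0,"gripper": -1},{"x": 0,"y": 0,"z": 106,"ax": 0,"ay": 0,"az": 0,"gripper": -1},{"x": 0,"y": 0,"z": 106,"ax": 0,"ay": 0,"az": 0,"gripper": -1},{"x": 0,"y": 0,"z": 106,"ax": 0,"ay": 0,"az": 0,"gripper": -1}]'

```text
clock: 13.12
ee_pos: [0.5584, -0.1228, 0.1086]
ee_rot: [0.703, 0.711, 0.003, 0.003]
wrist_force: [0.5, 0.3, 1.0]
opening: 0.0001
```

```bash
python3 dot.py 12.57 d6.png
```

```text
TCP [ 0.5584 -0.1228  0.1086] F [0.5 0.3 1. ] rel C mm [  2.9 -74.8]
scene 13.12 area,r mm,angle mod 2pi: [(np.int32(18), np.float64(20.9), np.float64(0.11))]
side 13.17 area,r mm,angle mod 2pi: [(np.int32(8), np.float64(19.7), np.float64(0.06))]
```

View pics/d6.png

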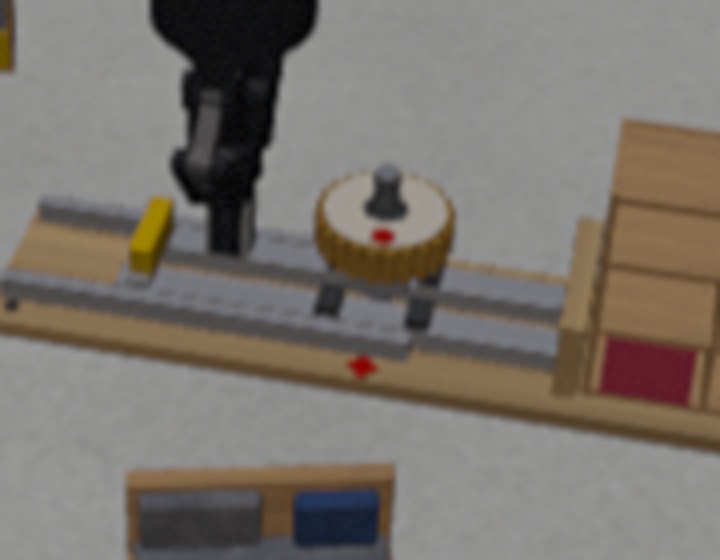

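>>> drive_tool --deltas '[{"x": -10,"y": 0,"z": 1,"ax": 0,"ay": 0,"az": 0,"gripper": -1},{"x": -18,"y": 0,"z": 1,"ax": 0,"ay": 0,"az": 0,"gripper": -1},{"x": -24,"y": 0,"z": 1,"ax": 0,"ay": 0,"az": 0,"gripper": -1},{"x": -30,"y": 0,"z": 1,"ax": 0,"ay": 0,"az": 0,"gripper": -1},{"x": -36,"y": 0,"z": 1,"ax": 0,"ay": 0,"az": 0,"gripper": -1},{"x": -42,"y": 0,"z": 1,"ax": 0,"ay": 0,"az": 0,"gripper": -1},{"x": -42,"y": 0,"z": 1,"ax": 0,"ay": 0,"az": 0,"gripper": -1}]'

```text
clock: 13.8
ee_pos: [0.56, -0.1666, 0.1093]
ee_rot: [0.703, 0.711, 0.003, 0.005]
wrist_force: [0.8, -1.0, 0.2]
opening: 0.0003
```

```bash
python3 dot.py 12.57 d7.png
```

```text
TCP [ 0.56   -0.1666  0.1093] F [ 0.8 -1.   0.2] rel C mm [   4.5 -118.6]
scene 13.8 area,r mm,angle mod 2pi: [(np.int32(18), np.float64(20.9), np.float64(0.11))]
side 13.85 area,r mm,angle mod 2pi: [(np.int32(8), np.float64(19.7), np.float64(0.06))]
```

View pics/d7.png

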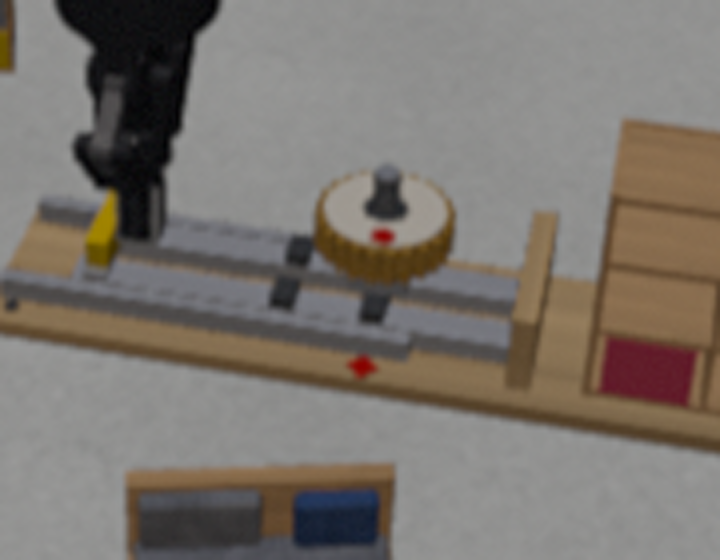

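>>> drive_tool --deltas '[{"x": -7,"y": 0,"z": 1,"ax": 0,"ay": 0,"az": 0,"gripper": -1},{"x": -13,"y": 0,"z": 1,"ax": 0,"ay": 0,"az": 0,"gripper": -1},{"x": -18,"y": 0,"z": 1,"ax": 0,"ay": 0,"az": 0,"gripper": -1},{"x": -22,"y": 0,"z": 1,"ax": 0,"ay": 0,"az": 0,"gripper": -1},{"x": -25,"y": 0,"z": 1,"ax": 0,"ay": 0,"az": 0,"gripper": -1},{"x": -25,"y": 0,"z": 1,"ax": 0,"ay": 0,"az": 0,"gripper": -1},{"x": -25,"y": 0,"z": 1,"ax": 0,"ay": 0,"az": 0,"gripper": -1}]'

```text
clock: 14.48
ee_pos: [0.5599, -0.1906, 0.1077]
ee_rot: [0.703, 0.711, 0.003, 0.004]
wrist_force: [1.4, 3.8, -1.3]
opening: -0.0003
```

```bash
python3 dot.py 12.57 d8.png
```

```text
TCP [ 0.5599 -0.1906  0.1077] F [ 1.4  3.8 -1.3] rel C mm [   4.4 -142.6]
scene 14.48 area,r mm,angle mod 2pi: [(np.int32(18), np.float64(20.9), np.float64(0.11))]
side 14.53 area,r mm,angle mod 2pi: [(np.int32(8), np.float64(19.7), np.float64(0.06))]
```

View pics/d8.png

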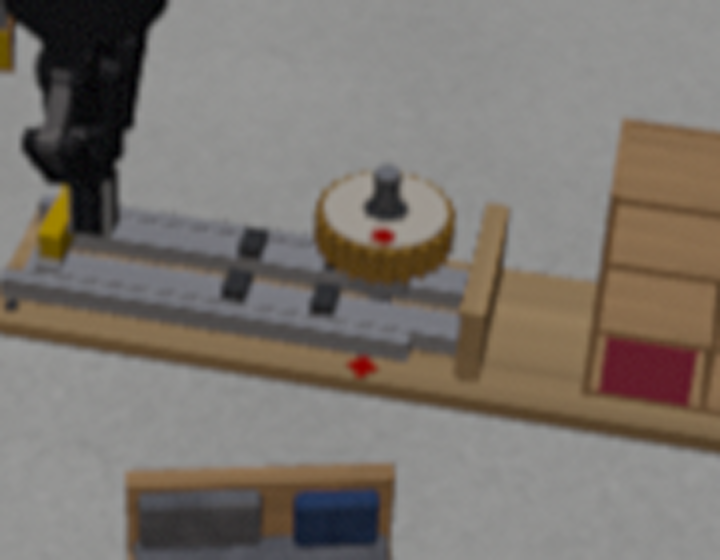

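>>> drive_tool --deltas '[{"x": -3,"y": 0,"z": 0,"ax": 0,"ay": 0,"az": 0,"gripper": -1},{"x": -5,"y": 0,"z": 0,"ax": 0,"ay": 0,"az": 0,"gripper": -1},{"x": -5,"y": 0,"z": 0,"ax": 0,"ay": 0,"az": 0,"gripper": -1}]'

```text
clock: 14.83
ee_pos: [0.5599, -0.1914, 0.1076]
ee_rot: [0.703, 0.711, 0.005, 0.001]
wrist_force: [0.8, 20.3, 6.2]
opening: 0.0
```

>>> drive_tool --deltas '[{"x": 8,"y": 0,"z": 0,"ax": 0,"ay": 0,"az": 0,"gripper": -1},{"x": 16,"y": 0,"z": 0,"ax": 0,"ay": 0,"az": 0,"gripper": -1},{"x": 16,"y": 0,"z": -30,"ax": 0,"ay": 0,"az": 0,"gripper": -1},{"x": 16,"y": 0,"z": -65,"ax": 0,"ay": 0,"az": 0,"gripper": -1},{"x": 16,"y": 0,"z": -100,"ax": 0,"ay": 0,"az": 0,"gripper": -1},{"x": 16,"y": 0,"z": -130,"ax": 0,"ay": 0,"az": 0,"gripper": -1},{"x": 16,"y": 0,"z": -150,"ax": 0,"ay": 0,"az": 0,"gripper": -1},{"x": 16,"y": 0,"z": -150,"ax": 0,"ay": 0,"az": 0,"gripper": -1},{"x": 16,"y": 0,"z": -150,"ax": 0,"ay": 0,"az": 0,"gripper": -1}]'

```text
clock: 15.58
ee_pos: [0.5591, -0.1771, 0.2597]
ee_rot: [0.703, 0.711, 0.005, 0.003]
wrist_force: [-0.6, 0.5, -0.4]
opening: 0.0001
```

```bash
python3 dot.py 12.57; python3 loc.py | grep -v stud
python3 - <<'E'
from h import *
s,c,P=snap('scene','x2.png');cv2.imwrite('pics/end.png',cv2.resize(c['color'][150:410,190:510],None,fx=2.2,fy=2.2))
for t in ['sofa','gluepot','cabinet']: print(t,[np.round(d['box']).tolist() for d in find_in(t,'scene')[:1]])
E
```

```text
TCP [ 0.5591 -0.1771  0.2597] F [-0.6  0.5 -0.4] rel C mm [   3.6 -129.1]
scene 15.58 area,r mm,angle mod 2pi: [(np.int32(18), np.float64(20.9), np.float64(0.11))]
side 15.63 area,r mm,angle mod 2pi: [(np.int32(8), np.float64(19.7), np.float64(0.06))]
scene red 8 [345.5 248.5] [ 0.5748 -0.0452  0.0732] plane [ 0.5748 -0.0452  0.0732]
scene red 21 [403.7 283.2] [0.5909 0.0654 0.0273] plane [0.5884 0.068  0.0273]
scene red 11 [406.2 278.1] [0.5909 0.0706 0.0419] plane [0.5906 0.071  0.0419]
scene red 22 [340.  281.1] [ 0.5981 -0.0475  0.0129] plane [ 0.5973 -0.0477  0.0129]
scene red 48 [413.6 282.9] [0.5903 0.0841 0.0335] plane [0.5901 0.0852 0.0335]
scene yel 90 [264.1 244.7] [ 0.5687 -0.2053  0.0443] [ 0.541 -0.212  0.034] [ 0.584 -0.2    0.047]
scene yel 88 [446.8 252.4] [0.5808 0.1318 0.1049] [0.577 0.125 0.092] [0.589 0.138 0.123]
scene 371 [ 0.5235 -0.0804  0.0612] [ 0.5904 -0.0157  0.073 ] [ 0.5688 -0.0465  0.0695]
book 1332 ((0.5596861243247986, 0.1013917624950409), (0.06427333503961563, 0.09774903208017349), 1.8002960681915283)
base ((0.5563493371009827, -0.02866940200328827), (0.10546960681676865, 0.40921926498413086), 1.7499072551727295)
side 253 [ 0.5201 -0.0829  0.0611] [ 0.5874 -0.0149  0.073 ] [ 0.5448 -0.0412  0.0701]
book 1222 ((0.5574203133583069, 0.10192912817001343), (0.06161380186676979, 0.10220935940742493), 1.3302433490753174)
base ((0.5523348450660706, -0.02623899281024933), (0.10080468654632568, 0.4101446568965912), 1.3132820129394531)
sofa [[280.0, 304.0, 67.0, 48.0]]
gluepot [[407.0, 337.0, 36.0, 50.0]]
cabinet [[221.0, 179.0, 34.0, 30.0]]
```

View pics/end.png

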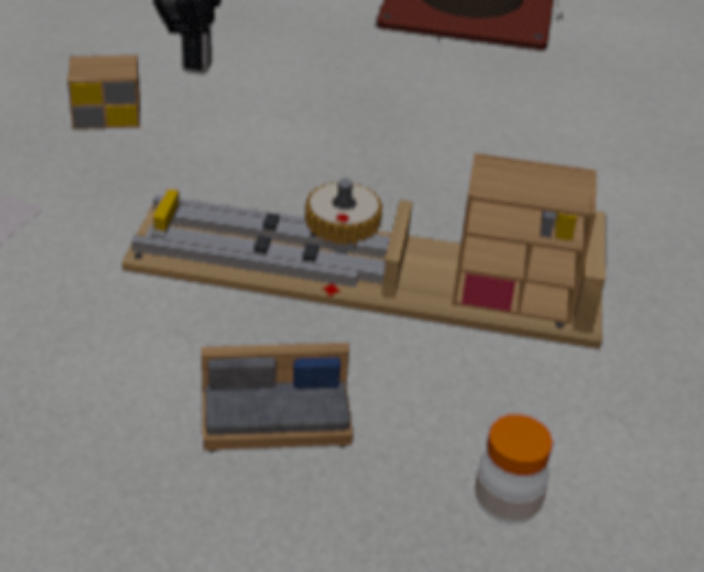

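The tab has moved 45 mm (y from -0.160 to -0.205). The dot is at the pointer, everything else stands where it did, and the arm is clear.

```bash
python3 -c "
from plant import workorder
print(workorder.job_done())"
```

```text
the job is handed in; nothing more can be done
None
```

The jig is open and the job is handed in, at about 16 s of the 58 s allowed.

- **Collar:** I rolled it anticlockwise with the closed fingertips against the rim, in six strokes from the robot's side. That took it from about 1.64 rad to about 12.65 rad. The scene camera puts the dot 0.11 rad past the pointer and the side camera 0.06 rad, both well inside the 0.8 rad limit.
- **Jaw:** I pushed the tab away from the bookcase until it met its stop, where the force rose to 20 N. The camera shows the tab moved 45 mm, and the collar's dot did not move during the push.
- **Other things:** The bookcase's measured position changed by less than 1 mm. The sofa, glue pot and cabinet look unmoved in the last picture. The arm is clear, with its TCP at a height of 0.26 m and no contact force.

No check failed. The side camera often could not see the dot between strokes, so those readings came from the scene camera alone.

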